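# Reset the fence of a casting tray and load it

### The arm

A 6-joint arm with a two-finger parallel gripper is mounted at the origin on the work surface. World frame = base frame: x ahead of the robot, y to its left, z up, the work surface at z = 0. Lengths are in m, angles in rad, forces in N, time in s.
With the tool pointing down it reaches from about 0.35 to 1 m from the base axis. Payload 7.1 kg.
Tool frame: the origin (TCP) lies at the very end of the fingers, on their centre line; the grasp point (between the pads) lies 19 mm behind it; z points along the fingers, y is the line along which they close (so a half turn about z gives the same grasp; the last joint's range is limited). The gripper opens to 85 mm and grips with 20 to 120 N. Pads are 22 mm wide; open, the fingers measure 114 mm over their backs; the gripper's body (76 mm by 85 mm) begins 54 mm behind the grasp point. The pads swing forward as they close: fully open they stand 13 mm farther back than shut.
Start: joints at [1.306, 0.423, 1.63, -0, 1.089, -0.019], TCP at [0.152, 0.606, 0.231] pointing down, gripper open.
Joint ranges: [-3, 3], [-0.9, 2.11], [0.09, 2.58], [-1.31, 4.45], [0.11, 2.69], [-2.54, 2.54]. Speed limits (rad/s): [2.39, 2.39, 3.01, 3.14, 3.14, 3.14].

### API

Orientations are given as a 3x3 rotation matrix whose columns are the frame's x, y, z axes.
In Python, from rig import * gives the robot as it stands.
- The arm moves only by the tool arm_command, never from a script. Its argument "plan" is a list that holds one entry, the list of rows, each a list of 4 numbers: the shift along the world's x, y, z in mm, then the turn about the world's z in degrees. A call has exactly 10 rows; each row is the pose to reach, as a shift and turn from the pose commanded when the call began; what a row does not reach only later rows make up. A row lasts 1/8 s, in which the tool goes at most 62.5 mm and 10.7 degrees, less where a joint would pass 70% of its speed; a pose out of reach is approached as far as the arm can. A call with a gripper value outside its range is refused whole. "jaw" is the gripper command: -1 is fully open, 1 is shut, values between are in proportion, set as the call begins (left out, the last holds). The fingers move at their own pace and stop on an object; the grip force is fixed at half the most. Time passes only in rows, so rows that repeat a pose let the fingers close, or fill a call up. It gives the time, the measured TCP pose, the force, the opening and the grip force at its end, in the units of the state.
- state(): the state, without advancing time (a new reading comes with each control period).
- grab_frame(name): name is "scene" or "top" or "wrist"; returns a dict with "pixels" (384x512x3 uint8, red, green, blue), "intrinsics" (3x3 intrinsics, pixels), "world_to_cam" (4x4, takes a point from world to camera coordinates); the wrist camera has in their place "hand_eye" (4x4, takes a point from camera to tool coordinates, whose origin is the TCP and whose axes are the flange's). Camera axes: x right, y down, z forward; pixel columns grow to the right and rows downward; lengths in m; the calibration is good to about 2 mm. The wrist camera is an equidistant fisheye: a pixel r from the principal point sees the ray r / f radians off the axis. A picture is of the moment at which its call begins: read the wrist's pose just before it. There is no depth.
- hand_in(): hands the job in; it is judged then, once.
The state is a dict: "clock": time; "joint_positions": joint angles; "qd": joint speeds; "joint_torque": joint torques, N m; "eef_pos": TCP position; "ee_rot": TCP orientation; "force": force on the tool from outside, world axes, zero at the start; "moment": the same for the moment, N m; "finger_gap": finger opening in m; "grip_force": force on a finger pad.
Only numpy, scipy, OpenCV 4.12 (cv2) and the standard library are available. Lean on these libraries where they do the work, as an engineer would, in place of code of your own. Each camera call takes 0.05 s, during which the arm holds its last target. There are 200 camera calls.

### The job

The fence of the green tray is set too short for this batch of castings: loosen the jam nut with its lever, only then turn the adjuster head until the fence pointer lines up with the brass index, and retighten the nut fully home. Load every casting on the bench into the pocket whose width it matches, lying flat on the pocket floor with its lug up. Leave the jar, bearing, spanner and tin alone.

Things in the scene. Friction and masses are not known exactly. Their poses are not given: they have to be found in the camera images.
- tray: Green steel tray fixed to the bench, 176 (x) by 330 (y) mm, floor plate 6 mm thick. Origin: on the bench under its middle; x points to fence and adjuster, y along the row of pockets. A steel comb (near wall with inner face at x = -75 mm, six 5 mm dividers 45 mm long, 10 mm above the floor) makes five pockets, pocket0 (-y) to pocket4 (+y); the sliding fence closes their +x end.
- fence_mark (a point): Tip of the dark pointer on the fence's +y end, 16 mm above the bench, level with the fence's working face. The fence is a steel bar 10 mm thick, 276 mm long, its top 19 mm above the bench; it slides along the tray's x. Axes as the tray's.
- index_mark (a point): Middle of the upright brass index blade (3 mm thick) fixed at the tray's +y edge, 16 mm above the bench, axes as the tray's. The fence is set when fence_mark has the same tray x: the pockets are then 65 mm long. At the start the fence stands 9 to 18 mm short of it, towards the near wall (-x), and the castings do not fit.
- nut (a joint): Jam nut (hex, 32 mm wide, 28 to 40 mm above the bench) under the adjuster head, with a lever. rad; 0 = tight against its stop (start), grows counter-clockwise seen from above as it is loosened, ends at 1.6; loose from about 1.0. It stays where it is left; turning takes about 0.3 N m (4 to 5 N at the lever pin).
- lever_pin (a point): On the axis of the upright black pin at the end of the nut's lever, 58 mm above the bench. Pin diameter 14 mm, from 30 to 66 mm above the bench, its axis 70 mm from the adjuster axis; the lever bar (10 mm wide, 30 to 38 mm above the bench) runs from the nut to it. With the nut tight the lever points to the tray's -y; loosening swings it towards +x.
- pivot (a point): The common vertical axis of jam nut and adjuster, at tray x = 55, y = 0, 6 mm above the bench, axes as the tray's. It stands in a green housing 44 mm square, top 28 mm above the bench.
- adj (a joint): Adjuster screw. rad, grows clockwise seen from above, range 0 to 3.5; through a pinion each rad clockwise moves the fence 8 mm towards +x (away from the near wall), counter-clockwise back. It stays where it is left; about 0.13 N m. It must not be turned before the nut is loosened.
- head_grip (a point): On the axis of the adjuster's flat head, 67 mm above the bench, a good height to grip. The head is an upright plate 30 mm long (this point's x), 12 mm thick (its y), from 51 to 78 mm above the bench; it turns with the adjuster.
- head_tip (a point): Middle of one end of the adjuster head, 15 mm from its axis, 67 mm above the bench.
- cover: Round bearing cover, diameter 60 mm, body 14 mm thick, ring of six bolt heads. On top stands a cast lug for lifting, round, diameter 20 mm, from height 14 to height 44, centred. Origin: centre of the underside; z up. May be absent (no pose). All castings are dark brown iron, 0.16 to 0.45 kg, and each belongs in its own pocket.
- key: Narrow plain rectangular casting, 60 (x) by 28 (y) mm, body 14 mm thick. On top stands a cast lug for lifting, 16 (x) by 18 (y) mm, from height 14 to height 44, centred. Origin: centre of the underside; z up. May be absent (no pose). All castings are dark brown iron, 0.16 to 0.45 kg, and each belongs in its own pocket.
- cap: Wide rectangular bearing cap, 60 (x) by 52 (y) mm, body 14 mm thick, four corner bolt heads. On top stands a cast lug for lifting, 16 (x) by 22 (y) mm, from height 14 to height 44, centred. Origin: centre of the underside; z up. May be absent (no pose). All castings are dark brown iron, 0.16 to 0.45 kg, and each belongs in its own pocket.
- shoe: Rectangular pole shoe, 60 (x) by 36 (y) mm, body 14 mm thick, two dark cross slots. On top stands a cast lug for lifting, 16 (x) by 18 (y) mm, from height 14 to height 44, centred. Origin: centre of the underside; z up. May be absent (no pose). All castings are dark brown iron, 0.16 to 0.45 kg, and each belongs in its own pocket.
- bridge: Rectangular terminal bridge, 60 (x) by 44 (y) mm, body 14 mm thick, two brass studs 3 mm high at x = +-20. On top stands a cast lug for lifting, 16 (x) by 20 (y) mm, from height 14 to height 44, centred. Origin: centre of the underside; z up. May be absent (no pose). All castings are dark brown iron, 0.16 to 0.45 kg, and each belongs in its own pocket.
- pocket0 (a point): Pocket for the cover: centre of its floor (6 mm above the bench), midway between the near wall and where the fence must stand; axes as the tray's (x towards the fence, across the comb; y along the row of pockets; z up). Inner width along y 65 mm.
- pocket1 (a point): Pocket for the key: centre of its floor (6 mm above the bench), midway between the near wall and where the fence must stand; axes as the tray's (x towards the fence, across the comb; y along the row of pockets; z up). Inner width along y 33 mm.
- pocket2 (a point): Pocket for the cap: centre of its floor (6 mm above the bench), midway between the near wall and where the fence must stand; axes as the tray's (x towards the fence, across the comb; y along the row of pockets; z up). Inner width along y 57 mm.
- pocket3 (a point): Pocket for the shoe: centre of its floor (6 mm above the bench), midway between the near wall and where the fence must stand; axes as the tray's (x towards the fence, across the comb; y along the row of pockets; z up). Inner width along y 41 mm.
- pocket4 (a point): Pocket for the bridge: centre of its floor (6 mm above the bench), midway between the near wall and where the fence must stand; axes as the tray's (x towards the fence, across the comb; y along the row of pockets; z up). Inner width along y 49 mm.
- grease: White jar with black lid, diameter 64, height 85 mm; bystander. Origin: centre of the underside.
- bearing: Steel bearing ring lying flat, outer diameter 76, height 18 mm; bystander. Origin: centre of the underside.
- spanner: Open-ended spanner lying on the bench; bystander. Origin: at its underside.
- tin: Yellow open tin 80 by 110 by 40 mm; bystander. Origin: centre of the underside.
Things that resemble listed ones, but are neither listed nor needed, are in the scene too. What is shaped like the bridge but orange or purple is not meant.

How it is judged:
By the outcome, as a careful person would: the job done as asked, in the order asked, and still so for the second after the job is handed in, with the robot touching nothing.
Of cover, key, cap, shoe, bridge only 3 to 5 are there at a start; the rules pass over those that are not, and their reading is None.
At some moment in a run one of cover, key, cap, shoe, bridge may be knocked a few centimetres aside while the robot is not near it.
Once in a run the grip may slacken for a moment while it holds something.
It also fails if it takes over 210 s, if anything falls off the work surface, if the arm or the gripper's body presses on something with over 40 N, if the wrist force passes 120 N, or if a joint passes its speed limit or range.

## Working session

There is one attempt and no reset: what is moved stays moved. The work goes in short steps, Python scripts to look and compute and a tool call to move; the robot and the scene stay as the last step left them, time stands still between calls to the robot, and variables do not carry over. Pictures are saved under pics/ and viewed, at most 14 in all, crops included, and the job is handed in when it is done.

Besides the shell and the picture viewer there is one more tool, called in YAML: its name, and indented under it one key for each argument. arm_command: Moves the arm, as the interface text tells. Its arguments: {"type":"object","properties":{"plan":{"type":"array","items":{"type":"array","items":{"type":"array","items":{"type":"number"}}}},"jaw":{"type":"number"}},"required":["plan"]}

```bash
mkdir -p pics; ls
python3 - <<'E'
from rig import *
import cv2,pickle
fr={}
for n in("scene","top","wrist"):
    s=state();f=grab_frame(n);fr[n]=(s,f)
    cv2.imwrite(f"pics/{n}0.png",cv2.resize(f["pixels"][:,:,::-1],(800,600),interpolation=cv2.INTER_CUBIC))
    print(n,f["intrinsics"],f.get("world_to_cam",f.get("hand_eye")))
pickle.dump(fr,open("fr0.pkl","wb"))
print(s)
E
```

```text
pics
scene [[421.21880653   0.         257.73601205]
 [  0.         421.21880653 189.99056471]
 [  0.           0.           1.        ]] [[ 0.53698667  0.84331425  0.02159615 -0.24884703]
 [ 0.58846399 -0.35612028 -0.72587085 -0.32387585]
 [-0.6044464   0.40249153 -0.68749191  1.52885678]
 [ 0.          0.          0.          1.        ]]
top [[435.27632055   0.         248.84334508]
 [  0.         435.27632055 180.75769855]
 [  0.           0.           1.        ]] [[-0.03759046 -0.99929249  0.00121357 -0.06450468]
 [-0.97515044  0.03641691 -0.21853014  0.57341243]
 [ 0.21833133 -0.00939806 -0.97582945  1.10550876]
 [ 0.          0.          0.          1.        ]]
wrist [[297.31863964   0.         255.74063097]
 [  0.         297.31863964 191.87963097]
 [  0.           0.           1.        ]] [[ 5.44948248e-04 -9.53921075e-01 -3.00057138e-01  7.71172187e-02]
 [ 9.99999844e-01  4.83315848e-04  2.79623375e-04 -3.40266565e-04]
 [-1.21716260e-04 -3.00057244e-01  9.53921189e-01 -1.43138462e-01]
 [ 0.00000000e+00  0.00000000e+00  0.00000000e+00  1.00000000e+00]]
{'clock': 0.1, 'joint_positions': array([ 1.30601079e+00,  4.23786527e-01,  1.63063846e+00, -1.11982655e-05,
        1.08861392e+00, -1.90173759e-02]), 'qd': array([ 0.00045009, -0.00142549, -0.00323786, -0.00168902,  0.00050421,
       -0.00035141]), 'joint_torque': array([ 7.06152532e-04, -5.58424079e+01, -2.82444620e+01,  3.33225569e-05,
        3.09846982e-03,  4.82735277e-05]), 'eef_pos': array([0.15191698, 0.60572451, 0.23059985]), 'ee_rot': array([[-9.69951980e-01,  2.43296160e-01, -3.68912807e-04],
       [ 2.43296439e-01,  9.69950972e-01, -1.39844862e-03],
       [ 1.75901572e-05, -1.44618318e-03, -9.99998954e-01]]), 'force': array([-0.14642578, -0.44045347, -0.13621304]), 'moment': array([ 0.04003907,  0.00609363, -0.01055081]), 'grip_force': 0.0, 'finger_gap': 0.08533555708810821}
```

View pics/top0.png

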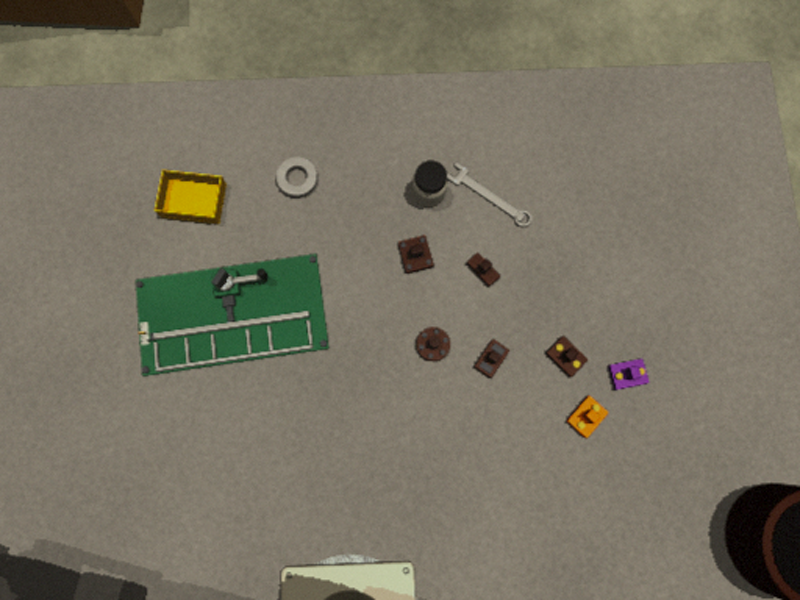

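View pics/scene0.png

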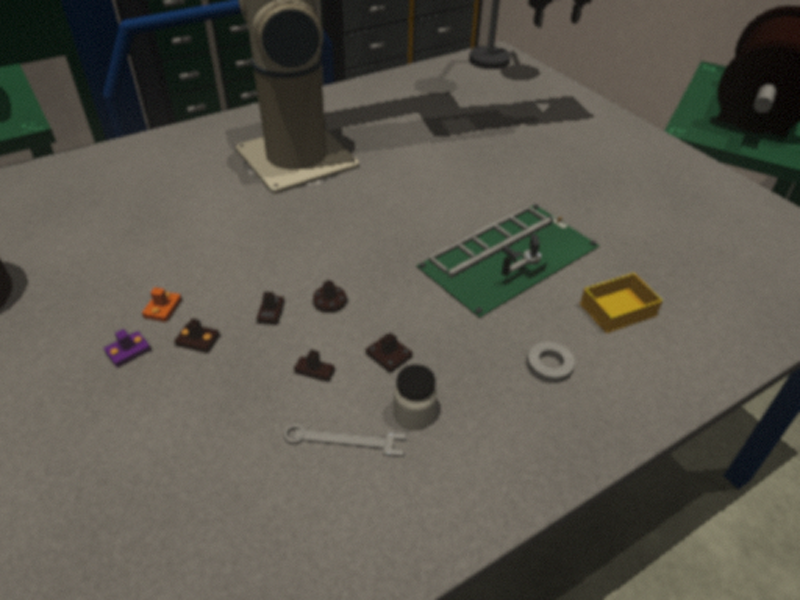

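```bash
cat > h.py <<'E'
import numpy as np,cv2,pickle
from rig import *
def ray(f,uv,s=None):
    K=f["intrinsics"]; uv=np.array(uv,float)
    if "world_to_cam" in f:
        T=np.linalg.inv(f["world_to_cam"]); d=np.array([(uv[0]-K[0,2])/K[0,0],(uv[1]-K[1,2])/K[1,1],1])
    else:
        p=(uv-K[:2,2]);r=np.hypot(*p);th=r/K[0,0]
        d=np.array([*(np.sin(th)*p/max(r,1e-9)),np.cos(th)])
        B=np.eye(4);B[:3,:3]=s["ee_rot"];B[:3,3]=s["eef_pos"];T=B@f["hand_eye"]
    return T[:3,3],T[:3,:3]@d
def at(f,uv,z,s=None):
    o,d=ray(f,uv,s);return (o+d*(z-o[2])/d[2])
def crop(f,x0,y0,x1,y1,k,name):
    cv2.imwrite(name,cv2.resize(f["pixels"][y0:y1,x0:x1,::-1],None,fx=k,fy=k,interpolation=cv2.INTER_CUBIC))
E
python3 - <<'E'
from h import *
f=pickle.load(open("fr0.pkl","rb"))["top"][1]
crop(f,80,155,215,250,5.9,"pics/c1.png")
crop(f,250,145,395,250,5.5,"pics/c2.png")
E
```

```text
(no output)
```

View pics/c1.png

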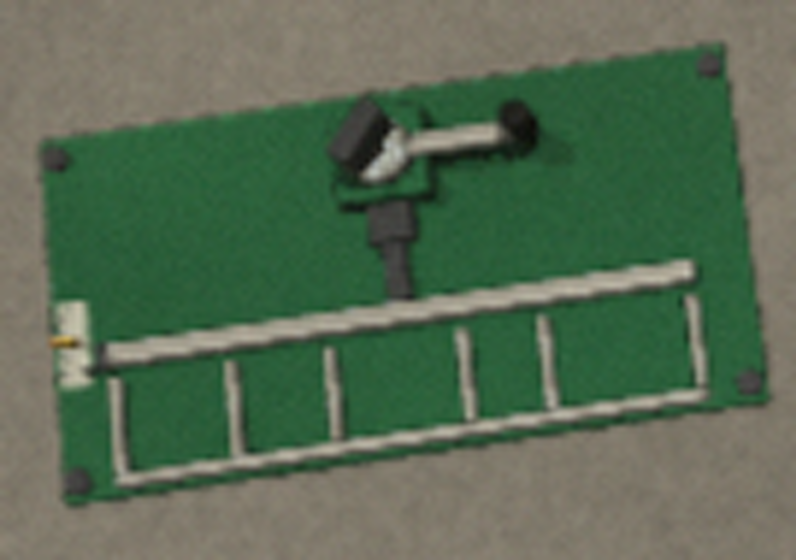

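View pics/c2.png

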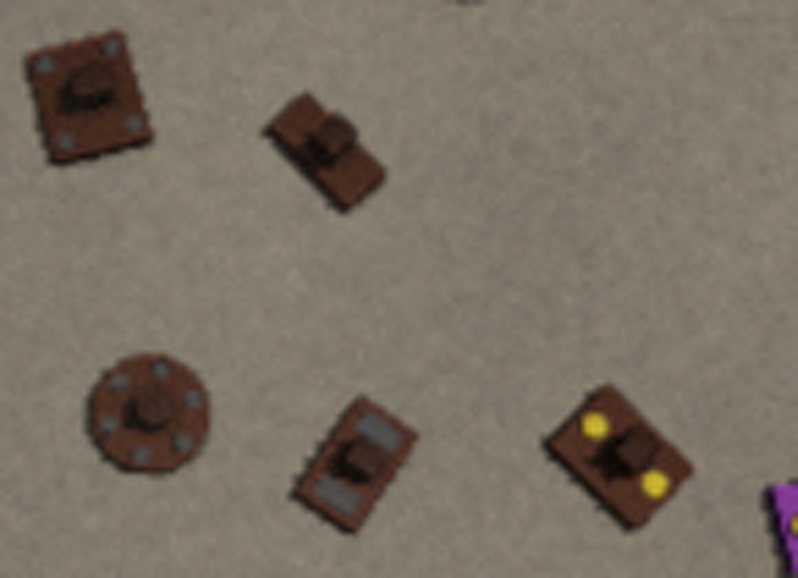

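```bash
cat > m1.py <<'E'
from h import *
f=pickle.load(open("fr0.pkl","rb"))["top"][1]
c1=lambda p,z:at(f,(80+(p[0]+.5)/5.9-.5,155+(p[1]+.5)/5.9-.5),z)*1000
c2=lambda p,z:at(f,(250+(p[0]+.5)/5.5-.5,145+(p[1]+.5)/5.5-.5),z)*1000
np.set_printoptions(precision=1,suppress=True)
TL,TR,BR,BL=[c1(p,.006) for p in((40,142),(722,43),(768,400),(66,505))]
C=(TL+TR+BR+BL)/4
y=(TL+BL-TR-BR)[:2];x=(TL+TR-BL-BR)[:2]
a1=np.degrees(np.arctan2(-y[0],y[1]));a2=np.degrees(np.arctan2(x[1],x[0]))
print("tray",C,"yaw",a1,a2,np.linalg.norm(y)/2,np.linalg.norm(x)/2)
a=np.radians(a1);R=np.array([[np.cos(a),-np.sin(a)],[np.sin(a),np.cos(a)]])
loc=lambda p:R.T@(p-C)[:2]
W=lambda x,y:C[:2]+R@[x,y]
print("pivot",W(55,0),"lever",W(55,-70),"seen",c1((518,118),.066),"head",c1((362,130),.078))
print("index",loc(c1((63,342),.016)),"ptr",loc(c1((98,357),.016)))
h=[c1(p,.078) for p in((373,95),(328,150),(352,170),(392,120))]
print("headpts",h)
w=[65,33,57,41,49];e=-(sum(w)+20)/2
for i,v in enumerate(w): print("pocket",i,e+v/2,W(-42.5,e+v/2));e+=v+5
for n,P in dict(cap=[(25,58),(122,30),(152,138),(52,163)],key=[(305,93),(385,172),(345,212),(265,130)],shoe=[(362,397),(418,435),(352,532),(293,493)],bridge=[(608,385),(692,468),(632,530),(547,443)]).items():
    q=np.array([c2(p,.014)[:2] for p in P]);s1=(q[1]+q[2]-q[0]-q[3])/2;s2=(q[2]+q[3]-q[0]-q[1])/2
    L=s1 if np.hypot(*s1)>np.hypot(*s2) else s2
    print(n,q.mean(0),np.hypot(*s1),np.hypot(*s2),"yaw of long",np.degrees(np.arctan2(L[1],L[0])))
print("cover",c2((149,412),.014),"lug",c2((155,408),.044))
E
python3 m1.py
```

```text
tray [538.3 198.6   6. ] yaw 6.426158412178096 6.358741075444444 328.4854536672378 174.71518778013242
pivot [592.9 204.7] lever [600.8 135.1] seen [595.2 132.2  66. ] head [589.3 200.2  78. ]
index [-12.9 156.8] ptr [-22.3 141.2]
headpts [array([605.4, 195.5,  78. ]), array([580.6, 215.3,  78. ]), array([571. , 204.4,  78. ]), array([593.4, 186.8,  78. ])]
pocket 0 -100.0 [507.2  94.4]
pocket 1 -46.0 [501.2 148.1]
pocket 2 4.0 [495.6 197.8]
pocket 3 58.0 [489.5 251.4]
pocket 4 108.0 [483.9 301.1]
cap [ 633.6 -135.6] 52.711714486930326 58.423373864747475 yaw of long -168.10539524650665
key [ 600.2 -255.6] 58.06632670335717 29.259161940564216 yaw of long -139.04900450994708
shoe [ 440.  -260.4] 33.88414025699011 59.47993304533347 yaw of long 141.62243857602147
bridge [ 438.9 -391.7] 57.99314789071806 43.64878538722698 yaw of long -139.0146308581344
cover [ 469.8 -158.7   14. ] lug [ 467.8 -159.7   44. ]
```

arm_command:
  plan:
    - [[40,-47,0,-7],[80,-94,0,-14],[120,-141,0,-21],[160,-188,0,-28],[205,-240,-10,-35],[250,-292,-20,-42],[295,-344,-30,-49],[340,-396,-40,-56],[380,-445,-50,-63],[418,-491,-60,-69.5]]
  jaw: 0

```text
clock: 1.4
eef_pos: [0.5539, 0.1343, 0.1754]
ee_rot: [[-0.108, 0.994, 0.0], [0.994, 0.108, 0.0], [0.0, 0.0, -1.0]]
force: [0.7, 0.2, 0.0]
finger_gap: 0.0427
grip_force: 0.0
```

arm_command:
  plan:
    - [[0,0,0,0],[0,0,0,0],[0,0,0,0],[0,0,0,0],[0,0,0,0],[0,0,0,0],[0,0,0,0],[0,0,0,0],[0,0,0,0],[0,0,0,0]]

```text
clock: 2.65
eef_pos: [0.5528, 0.1361, 0.1757]
ee_rot: [[-0.112, 0.994, 0.0], [0.994, 0.112, -0.0], [-0.0, 0.0, -1.0]]
force: [-0.5, 0.1, 0.5]
finger_gap: 0.0427
grip_force: 0.0
```

```bash
cat > w.py <<'E'
import sys
from h import *
n=sys.argv[1]
s=state();f=grab_frame("wrist");pickle.dump((s,f),open(n+".pkl","wb"))
cv2.imwrite(f"pics/{n}.png",cv2.resize(f["pixels"][:,:,::-1],(800,600),interpolation=cv2.INTER_CUBIC))
print(s["eef_pos"],np.degrees(np.arctan2(s["ee_rot"][1,1],s["ee_rot"][0,1])),s["finger_gap"],s["clock"],s["force"],s["grip_force"])
E
python3 w.py w1
```

```text
[0.5527859  0.13606343 0.17572485] 6.4143889237451575 0.042685785273700934 2.65 [-0.47885873  0.10575135  0.4641691 ] 0.0
```

View pics/w1.png

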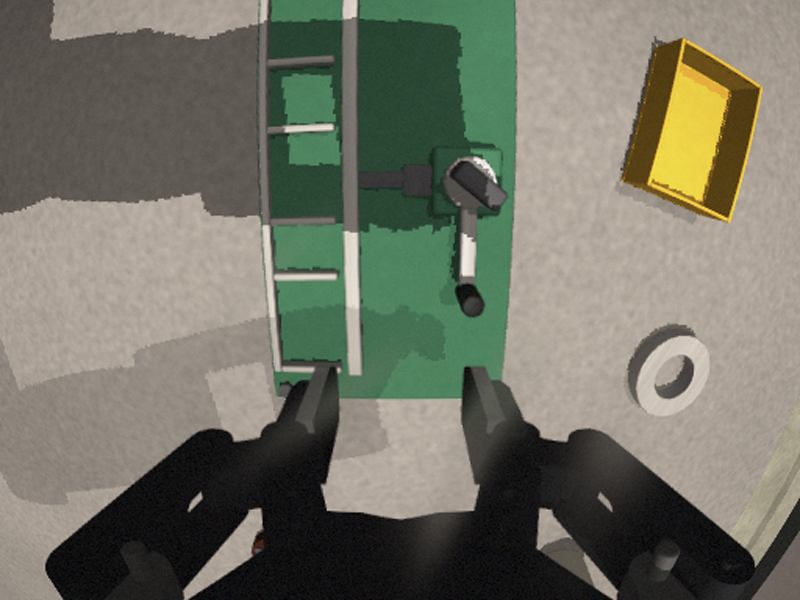

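Run:
```python
from h import *
s,f=pickle.load(open("w1.pkl","rb"))
crop(f,260,85,340,205,6,"pics/w1c.png")
im=cv2.imread("pics/w1c.png");im=im[:600];cv2.imwrite("pics/w1c.png",im);print(im.shape)
```

```text
(600, 480, 3)
```

View pics/w1c.png

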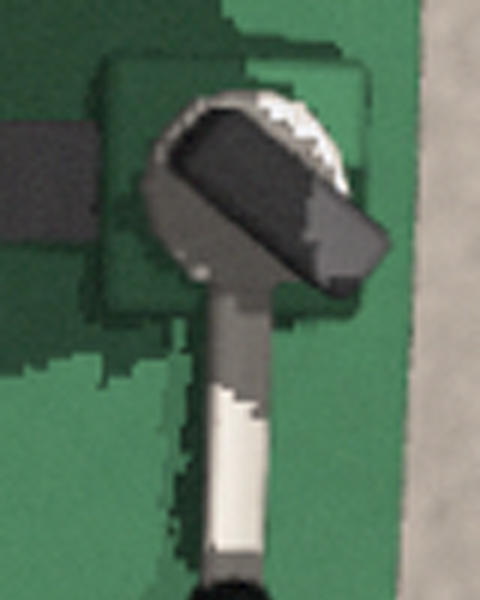

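```bash
cat > m2.py <<'E'
from h import *
np.set_printoptions(precision=1,suppress=True)
s,f=pickle.load(open("w1.pkl","rb"))
v=lambda p,z:1000*at(f,((p[0]+.5)*.64-.5,(p[1]+.5)*.64-.5),z,s)
c=lambda p,z:1000*at(f,(260+(p[0]+.5)/6-.5,85+(p[1]+.5)/6-.5),z,s)
print("pin",v((473,304),.066))
H=[c(p,.078) for p in((220,105),(390,240),(340,295),(172,155))];print("head",np.mean(H,0))
for a,b in((0,1),(3,2)): d=H[b]-H[a];print(np.degrees(np.arctan2(d[1],d[0])),np.hypot(*d[:2]))
print("housing",np.mean([c(p,.028) for p in((105,60),(368,62),(355,315),(98,310))],0))
fx=[v(p,.019) for p in((358,20),(360,372))];d=fx[0]-fx[1];print("fence dir",np.degrees(np.arctan2(-d[0],d[1])),fx)
print("wallend inner",v((281,370),.016),"wall",v((270,130),.016), "tray edge",v((515,150),.006),v((502,397),.006))
E
python3 m2.py
```

```text
pin [594.9 135.5  66. ]
head [586.1 204.   78. ]
-30.086341758631892 29.769043532436243
-31.872761222809533 30.002129460415837
housing [586.7 203.3  28. ]
fence dir 5.967941172606009 [array([506.9, 301.2,  19. ]), array([531.9,  61.3,  19. ])]
wallend inner [473.1  53.6  16. ] wall [456.8 223.9  16. ] tray edge [620.1 228.6   6. ] [643.   44.4   6. ]
```

arm_command:
  plan:
    - [[14,0,0,0],[28,0,-10,0],[42,-1,-20,0],[42,-1,-45,0],[42,-1,-70,0],[42,-1,-95,0],[42,-1,-120,0],[42,-1,-134,0],[42,-1,-134,0],[42,-1,-134,0]]

```text
clock: 3.95
eef_pos: [0.5955, 0.1352, 0.0423]
ee_rot: [[-0.112, 0.994, 0.001], [0.994, 0.112, 0.0], [0.0, 0.001, -1.0]]
force: [0.4, -0.3, 0.9]
finger_gap: 0.0429
grip_force: 0.0
```

arm_command:
  plan:
    - [[0,0,0,0],[0,0,0,0],[0,0,0,0],[0,0,0,0],[0,0,0,0],[0,0,0,0],[0,0,0,0],[0,0,0,0],[0,0,0,0],[0,0,0,0]]
  jaw: 1

```text
clock: 5.2
eef_pos: [0.5954, 0.1352, 0.0427]
ee_rot: [[-0.112, 0.994, 0.001], [0.994, 0.112, 0.0], [0.0, 0.001, -1.0]]
force: [0.1, -0.1, 5.7]
finger_gap: 0.0119
grip_force: 58.5
```

```bash
python3 -c "
import numpy as np
for d in range(8,88,8):
  a=np.radians([-83.6,-83.6+d]);print([round(70*(np.cos(a[1])-np.cos(a[0])),1),round(70*(np.sin(a[1])-np.sin(a[0])),1),0,d])"
```

```text
[np.float64(9.6), np.float64(1.8), 0, 8]
[np.float64(18.9), np.float64(4.8), 0, 16]
[np.float64(27.6), np.float64(9.2), 0, 24]
[np.float64(35.7), np.float64(14.7), 0, 32]
[np.float64(42.9), np.float64(21.3), 0, 40]
[np.float64(49.1), np.float64(28.8), 0, 48]
[np.float64(54.2), np.float64(37.1), 0, 56]
[np.float64(58.1), np.float64(46.1), 0, 64]
[np.float64(60.8), np.float64(55.5), 0, 72]
[np.float64(62.1), np.float64(65.2), 0, 80]
```

arm_command:
  plan:
    - [[9.6,1.8,0,8],[18.9,4.8,0,16],[27.6,9.2,0,24],[35.7,14.7,0,32],[42.9,21.3,0,40],[49.1,28.8,0,48],[54.2,37.1,0,56],[58.1,46.1,0,64],[60.8,55.5,0,72],[62.1,65.2,0,80]]

```text
clock: 6.45
eef_pos: [0.6565, 0.1996, 0.0427]
ee_rot: [[-0.998, 0.058, -0.001], [0.058, 0.998, -0.001], [0.001, -0.001, -1.0]]
force: [-5.3, -5.4, 10.0]
finger_gap: 0.0118
grip_force: 58.9
```

arm_command:
  plan:
    - [[0,0,0,0],[0,0,0,0],[0,0,0,0],[0,0,0,0],[0,0,10,0],[0,0,30,0],[0,0,60,0],[-15,0,80,0],[-30,0,80,0],[-40,0,80,0]]
  jaw: 0

```text
clock: 7.7
eef_pos: [0.6156, 0.2002, 0.1218]
ee_rot: [[-0.998, 0.062, -0.0], [0.062, 0.998, -0.0], [0.0, -0.0, -1.0]]
force: [-0.9, 0.4, -0.2]
finger_gap: 0.043
grip_force: 0.0
```

arm_command:
  plan:
    - [[-10,1,0,-9],[-20,2,0,-18],[-29,4.3,0,-27.4],[-29,4.3,-20,-27.4],[-29,4.3,-40,-27.4],[-29,4.3,-60,-27.4],[-29,4.3,-74,-27.4],[-29,4.3,-74,-27.4],[-29,4.3,-74,-27.4],[-29,4.3,-74,-27.4]]

```text
clock: 8.95
eef_pos: [0.5885, 0.2048, 0.0486]
ee_rot: [[-0.857, 0.515, 0.001], [0.515, 0.857, 0.0], [-0.001, 0.001, -1.0]]
force: [1.3, -0.4, 0.2]
finger_gap: 0.0424
grip_force: 0.0
```

arm_command:
  plan:
    - [[0,0,0,0],[0,0,0,0],[0,0,0,0],[0,0,0,0],[0,0,0,0],[0,0,0,0],[0,0,0,0],[0,0,0,0],[0,0,0,0],[0,0,0,0]]
  jaw: 1

```text
clock: 10.2
eef_pos: [0.5876, 0.2038, 0.0485]
ee_rot: [[-0.858, 0.514, -0.001], [0.514, 0.857, -0.001], [-0.0, -0.001, -1.0]]
force: [-2.9, -5.1, 5.9]
finger_gap: 0.0112
grip_force: 58.9
```

arm_command:
  plan:
    - [[0,0,0,-8],[0,0,0,-16],[0,0,0,-24],[0,0,0,-32],[0,0,0,-40],[0,0,0,-48],[0,0,0,-56],[0,0,0,-64],[0,0,0,-64],[0,0,0,-64]]

```text
clock: 11.45
eef_pos: [0.5879, 0.2039, 0.0485]
ee_rot: [[0.087, 0.996, -0.0], [0.996, -0.087, -0.001], [-0.001, 0.0, -1.0]]
force: [-1.7, -3.6, 4.5]
finger_gap: 0.0113
grip_force: 58.8
```

```bash
python3 w.py w2
```

```text
[0.58785161 0.20389636 0.04846642] -4.994780755040202 0.011325692520266622 11.45 [-1.70935473 -3.60163446  4.4581643 ] 58.80983769893646
```

View pics/w2.png

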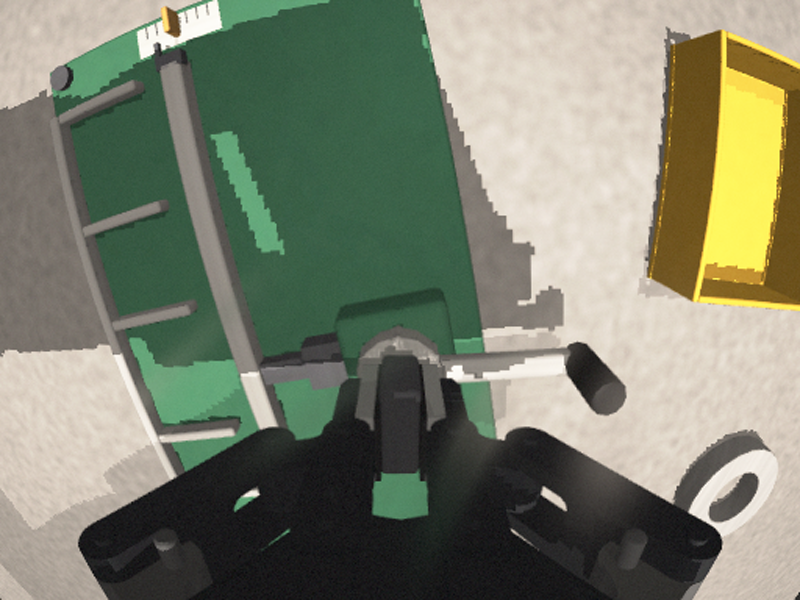

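Run:
```python
from h import *
s,f=pickle.load(open("w2.pkl","rb"))
crop(f,75,0,165,60,8,"pics/w2c.png")
```

```text
(no output)
```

View pics/w2c.png

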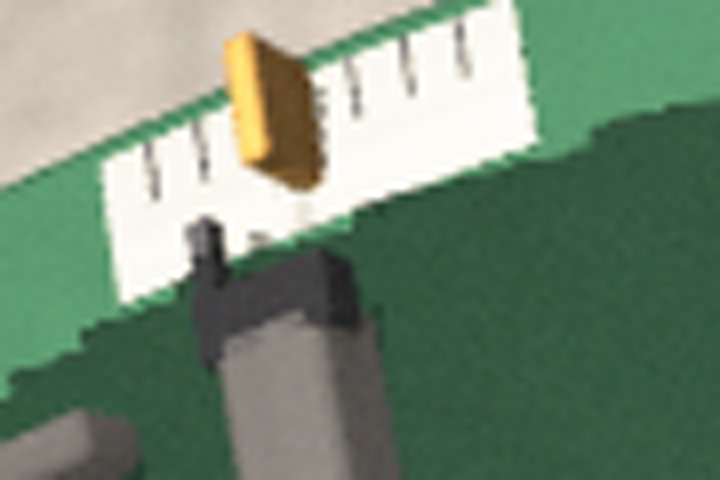

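```bash
cat > m3.py <<'E'
from h import *
np.set_printoptions(precision=1,suppress=True)
s,f=pickle.load(open("w2.pkl","rb"))
a=np.radians(6.3);R=np.array([[np.cos(a),-np.sin(a)],[np.sin(a),np.cos(a)]])
O=np.array([532.1,198.2])
L=lambda p,z:R.T@((1000*at(f,(75+(p[0]+.5)/8-.5,(p[1]+.5)/8-.5),z/1000,s))[:2]-O)
print("base",L((308,188),7),L((308,188),6))
for z in(16,20,24,26,28,30): print(z,"topR",L((271,163),z),"topL",L((246,162),z))
for z in (14,16,18,19): print(z,"ptr tip",L((200,225),z),L((212,228),z))
for p in((152,195),(205,178),(356,112),(411,92),(464,72)):print("tick",L(p,6.5))
print("fence corner top",L((225,345),19),L((200,310),19))
E
python3 m3.py
```

```text
base [-10.2 150.4] [-10.6 150.8]
16 topR [ -9.1 150.2] topL [-11.3 151.1]
20 topR [ -7.3 148.4] topL [ -9.5 149.4]
24 topR [ -5.5 146.7] topL [ -7.6 147.7]
26 topR [ -4.6 145.9] topL [ -6.7 146.8]
28 topR [ -3.7 145. ] topL [ -5.7 145.9]
30 topR [ -2.8 144.1] topL [ -4.8 145. ]
14 ptr tip [-17.3 148.2] [-16.2 147.5]
16 ptr tip [-16.3 147.3] [-15.3 146.6]
18 ptr tip [-15.3 146.5] [-14.3 145.8]
19 ptr tip [-14.8 146.1] [-13.8 145.4]
tick [-25.2 155.9]
tick [-19.9 155.4]
tick [ -5.  155.8]
tick [  0.2 155.7]
tick [  5.1 155.8]
fence corner top [-14.3 135.2] [-16.  138.9]
```

arm_command:
  plan:
    - [[0,0,0,-6],[0,0,0,-12],[0,0,0,-18],[0,0,0,-24],[0,0,0,-30],[0,0,0,-32],[0,0,0,-32],[0,0,0,-32],[0,0,0,-32],[0,0,0,-32]]

```text
clock: 12.75
eef_pos: [0.588, 0.2039, 0.0485]
ee_rot: [[0.602, 0.799, 0.0], [0.799, -0.602, -0.001], [-0.0, 0.001, -1.0]]
force: [-0.9, -4.6, 4.8]
finger_gap: 0.0114
grip_force: 58.9
```

```bash
python3 w.py w3
python3 - <<'E'
from h import *
s,f=pickle.load(open("w3.pkl","rb"))
cv2.imwrite("pics/w3f.png",f["pixels"][:,:,::-1])
# where would index project?
K=f["intrinsics"];B=np.eye(4);B[:3,:3]=s["ee_rot"];B[:3,3]=s["eef_pos"];T=np.linalg.inv(B@f["hand_eye"])
a=np.radians(6.3);R=np.array([[np.cos(a),-np.sin(a)],[np.sin(a),np.cos(a)]])
p=np.r_[np.array([532.1,198.2])+R@[-10,150],16]/1000
q=T[:3,:3]@p+T[:3,3];r=np.hypot(q[0],q[1]);th=np.arctan2(r,q[2]);print(K[:2,2]+K[0,0]*th*q[:2]/r)
E
```

```text
[0.58799656 0.20386896 0.04850312] -36.98510935468095 0.011382794486213502 12.75 [-0.86053856 -4.56030143  4.78242437] 58.87090086936951
[ 43.01543224 133.86869341]
```

Run:
```python
from h import *
s,f=pickle.load(open("w3.pkl","rb"))
crop(f,10,100,85,170,8,"pics/w3c.png")
```

```text
(no output)
```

View pics/w3c.png

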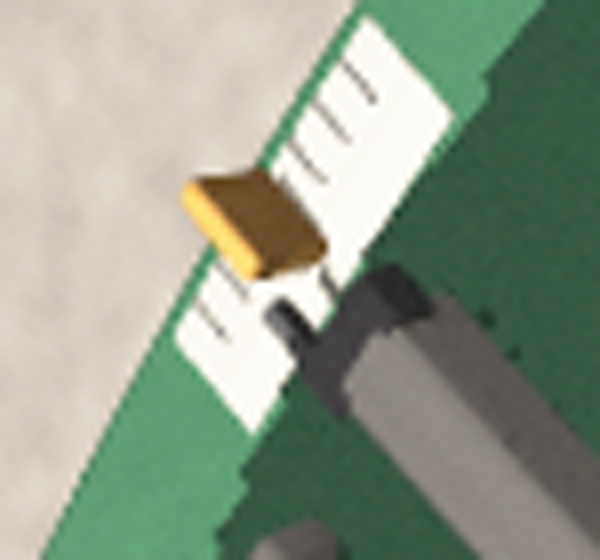

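```bash
cat > m4.py <<'E'
from h import *
np.set_printoptions(precision=1,suppress=True)
s,f=pickle.load(open("w3.pkl","rb"))
a=np.radians(6.3);R=np.array([[np.cos(a),-np.sin(a)],[np.sin(a),np.cos(a)]])
O=np.array([532.1,198.2])
L=lambda p,z:R.T@((1000*at(f,(10+(p[0]+.5)/8-.5,100+(p[1]+.5)/8-.5),z/1000,s))[:2]-O)
print("base R",L((326,255),6.5))
for z in(16,18,20): print(z,"blade topR",L((270,270),z),"topL",L((248,278),z))
for z in (14,16,18): print(z,"ptr tip L/R",L((268,316),z),L((290,300),z))
for p in((228,342),(247,298),(326,184),(350,142),(377,102)):print("tick",L(p,6.5))
print("fence corner top",L((346,382),19),"far edge",L((430,300),19))
E
python3 m4.py
```

```text
base R [ -9.9 150.6]
16 blade topR [ -9.5 150. ] topL [-11.9 151.7]
18 blade topR [ -8.1 148.9] topL [-10.6 150.6]
20 blade topR [ -6.8 147.9] topL [ -9.2 149.5]
14 ptr tip L/R [-14.3 148.7] [-11.3 147.5]
16 ptr tip L/R [-12.9 147.6] [ -9.9 146.5]
18 ptr tip L/R [-11.5 146.6] [ -8.6 145.4]
tick [-25.1 155.1]
tick [-20.  155.8]
tick [ -4.8 154.8]
tick [  0.2 155.1]
tick [  5.1 154.9]
fence corner top [ -9.  135.4] far edge [  3.2 132.8]
```

arm_command:
  plan:
    - [[0,0,0,-2],[0,0,0,-4],[0,0,0,-6],[0,0,0,-6],[0,0,0,-6],[0,0,0,-6],[0,0,0,-6],[0,0,0,-6],[0,0,0,-6],[0,0,0,-6]]

```text
clock: 14.05
eef_pos: [0.588, 0.2038, 0.0485]
ee_rot: [[0.682, 0.732, 0.0], [0.732, -0.682, -0.001], [-0.0, 0.001, -1.0]]
force: [-1.2, -4.9, 5.7]
finger_gap: 0.0112
grip_force: 58.9
```

arm_command:
  plan:
    - [[0,0,0,0],[0,0,0,0],[0,0,0,0],[0,0,20,0],[0,0,50,0],[-25,22,60,10],[-50,44,60,20],[-75,66,60,30],[-75,66,60,40],[-75,66,60,49.4]]
  jaw: 0

```text
clock: 15.3
eef_pos: [0.5129, 0.2714, 0.1093]
ee_rot: [[-0.118, 0.993, 0.001], [0.993, 0.118, 0.001], [0.001, 0.002, -1.0]]
force: [-1.1, 0.4, -0.3]
finger_gap: 0.0422
grip_force: 0.0
```

```bash
python3 w.py w4
python3 - <<'E'
from h import *
s,f=pickle.load(open("w4.pkl","rb"))
K=f["intrinsics"];B=np.eye(4);B[:3,:3]=s["ee_rot"];B[:3,3]=s["eef_pos"];T=np.linalg.inv(B@f["hand_eye"])
a=np.radians(6.3);R=np.array([[np.cos(a),-np.sin(a)],[np.sin(a),np.cos(a)]])
p=np.r_[np.array([532.1,198.2])+R@[-10,150],16]/1000
q=T[:3,:3]@p+T[:3,3];r=np.hypot(q[0],q[1]);th=np.arctan2(r,q[2]);c=K[:2,2]+K[0,0]*th*q[:2]/r;print(c)
x,y=c.astype(int);print(x-35,max(y-30,0));crop(f,x-35,max(y-30,0),x+35,y+30,10,"pics/w4c.png")
E
```

```text
[0.51292302 0.27140175 0.10932145] 6.797837072884004 0.0422393538437528 15.3 [-1.14203001  0.41078372 -0.26560585] 0.0
[258.3120314 103.1632458]
223 73
```

View pics/w4c.png

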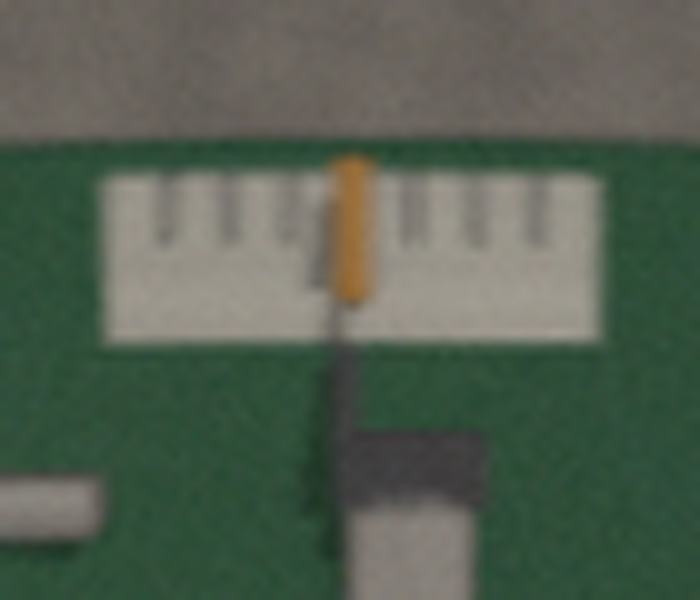

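arm_command:
  plan:
    - [[15,-13,0,-10],[30,-26,0,-20],[50,-44,0,-30],[75,-66,0,-40],[75,-66,0,-49.4],[75,-66,-20,-49.4],[75,-66,-40,-49.4],[75,-66,-60,-49.4],[75,-66,-60,-49.4],[75,-66,-60,-49.4]]

```text
clock: 16.6
eef_pos: [0.5878, 0.2048, 0.0475]
ee_rot: [[0.681, 0.732, -0.0], [0.732, -0.681, -0.0], [-0.0, -0.0, -1.0]]
force: [0.7, 0.4, 0.2]
finger_gap: 0.0425
grip_force: 0.0
```

arm_command:
  plan:
    - [[0,0,0,0],[0,0,0,0],[0,0,0,0],[0,0,0,0],[0,0,0,0],[0,0,0,-1],[0,0,0,-2],[0,0,0,-3],[0,0,0,-4.5],[0,0,0,-4.5]]
  jaw: 1

```text
clock: 17.85
eef_pos: [0.5887, 0.2045, 0.0486]
ee_rot: [[0.737, 0.676, 0.002], [0.676, -0.737, 0.0], [0.001, 0.001, -1.0]]
force: [2.0, -3.4, 5.8]
finger_gap: 0.0107
grip_force: 59.5
```

arm_command:
  plan:
    - [[0,0,0,0],[0,0,0,0],[0,0,0,0],[0,0,0,0],[0,0,20,0],[0,0,50,0],[-25,22,60,10],[-50,44,60,20],[-75,66,60,30],[-75,66,60,40]]
  jaw: 0

```text
clock: 19.1
eef_pos: [0.5115, 0.2721, 0.1092]
ee_rot: [[0.122, 0.993, 0.0], [0.993, -0.122, 0.001], [0.001, 0.0, -1.0]]
force: [0.0, -1.2, 0.3]
finger_gap: 0.0426
grip_force: 0.0
```

arm_command:
  plan:
    - [[0,0,0,10],[0,0,0,13.9],[0,0,0,13.9],[0,0,0,13.9],[0,0,0,13.9],[0,0,0,13.9],[0,0,0,13.9],[0,0,0,13.9],[0,0,0,13.9],[0,0,0,13.9]]

```text
clock: 20.35
eef_pos: [0.5128, 0.2706, 0.1077]
ee_rot: [[-0.112, 0.994, -0.0], [0.994, 0.112, -0.0], [-0.0, -0.0, -1.0]]
force: [-0.5, -0.9, -0.2]
finger_gap: 0.0429
grip_force: 0.0
```

```bash
python3 w.py w5
python3 - <<'E'
from h import *
s,f=pickle.load(open("w5.pkl","rb"))
crop(f,223,73,293,133,10,"pics/w5c.png")
E
```

```text
[0.51283197 0.27060297 0.10774203] 6.416758765103638 0.042876696621380175 20.35 [-0.54342422 -0.89068493 -0.16757472] 0.0
```

View pics/w5c.png

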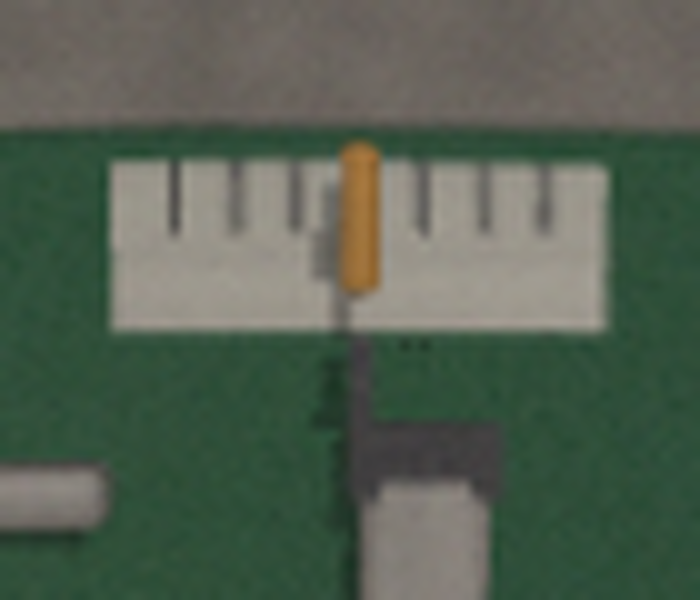

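arm_command:
  plan:
    - [[18,-9,0,9],[36,-18,0,18],[54,-27,0,27],[72,-35,0,36],[90,-44,0,45],[108,-53,0,54],[126,-62,0,63],[144,-70,0,72],[144,-70,0,80],[144,-70,-10,80]]

```text
clock: 21.65
eef_pos: [0.6575, 0.2006, 0.098]
ee_rot: [[-0.998, 0.064, 0.001], [0.064, 0.998, 0.0], [-0.001, 0.0, -1.0]]
force: [-0.3, 0.5, -0.4]
finger_gap: 0.043
grip_force: 0.0
```

arm_command:
  plan:
    - [[0,0,-15,0],[0,0,-35,0],[0,0,-55,0],[0,0,-55,0],[0,0,-55,0],[0,0,-55,0],[0,0,-55,0],[0,0,-55,0],[0,0,-55,0],[0,0,-55,0]]

```text
clock: 22.9
eef_pos: [0.6569, 0.2006, 0.0428]
ee_rot: [[-0.998, 0.062, 0.0], [0.062, 0.998, 0.0], [-0.0, 0.0, -1.0]]
force: [-0.2, -0.2, 0.6]
finger_gap: 0.0427
grip_force: 0.0
```

arm_command:
  plan:
    - [[0,0,0,0],[0,0,0,0],[0,0,0,0],[0,0,0,0],[0,0,0,0],[0,0,0,0],[0,0,0,0],[0,0,0,0],[0,0,0,0],[0,0,0,0]]
  jaw: 1

```text
clock: 24.15
eef_pos: [0.6569, 0.2006, 0.0428]
ee_rot: [[-0.998, 0.062, 0.0], [0.062, 0.998, 0.0], [-0.0, 0.0, -1.0]]
force: [-1.7, -0.5, 3.6]
finger_gap: 0.0118
grip_force: 58.5
```

arm_command:
  plan:
    - [[-1.3,-9.7,0,-8],[-4,-19.1,0,-16],[-7.9,-28.1,0,-24],[-13,-36.4,0,-32],[-19.2,-43.9,0,-40],[-26.4,-50.5,0,-48],[-34.5,-56,0,-56],[-43.2,-60.4,0,-64],[-52.5,-63.4,0,-72],[-62.1,-65.2,0,-80]]

```text
clock: 25.4
eef_pos: [0.5967, 0.1351, 0.043]
ee_rot: [[-0.107, 0.994, 0.004], [0.994, 0.107, 0.0], [-0.0, 0.004, -1.0]]
force: [5.6, -2.1, -2.4]
finger_gap: 0.0119
grip_force: 58.5
```

arm_command:
  plan:
    - [[-1,0,0,0],[-2,0,0,0],[-3,0,0,0],[-3,0,0,0],[-3,0,0,0],[-3,0,0,0],[-3,0,0,0],[-3,0,0,0],[-3,0,0,0],[-3,0,0,0]]

```text
clock: 26.65
eef_pos: [0.5953, 0.135, 0.043]
ee_rot: [[-0.113, 0.994, 0.007], [0.994, 0.113, 0.0], [-0.001, 0.007, -1.0]]
force: [9.0, -3.8, -4.7]
finger_gap: 0.0117
grip_force: 58.5
```

arm_command:
  plan:
    - [[-1,0,0,0],[-2,0,0,0],[-3,0,0,0],[-4,0,0,0],[-4,0,0,0],[-4,0,0,0],[-4,0,0,0],[-4,0,0,0],[-4,0,0,0],[-4,0,0,0]]

```text
clock: 27.9
eef_pos: [0.5951, 0.1351, 0.0433]
ee_rot: [[-0.113, 0.994, 0.014], [0.994, 0.113, 0.001], [-0.001, 0.014, -1.0]]
force: [21.9, -5.1, -16.3]
finger_gap: 0.0114
grip_force: 58.4
```

arm_command:
  plan:
    - [[0,0,0,0],[0,0,0,0],[0,0,0,0],[0,0,0,0],[0,0,15,0],[0,0,40,0],[0,0,75,0],[-15,-30,90,0],[-35,-75,90,0],[-55,-125,90,0]]
  jaw: 0

```text
clock: 29.15
eef_pos: [0.5326, 0.0097, 0.1343]
ee_rot: [[-0.113, 0.994, 0.002], [0.994, 0.113, -0.0], [-0.0, 0.002, -1.0]]
force: [0.6, -0.1, 0.2]
finger_gap: 0.0429
grip_force: 0.0
```

arm_command:
  plan:
    - [[-18,-45,0,0],[-36,-90,0,0],[-50,-135,0,0],[-64,-172,0,0],[-64,-172,0,0],[-64,-172,0,0],[-64,-172,0,0],[-64,-172,0,0],[-64,-172,0,0],[-64,-172,0,0]]

```text
clock: 30.4
eef_pos: [0.4688, -0.1613, 0.1327]
ee_rot: [[-0.112, 0.994, -0.0], [0.994, 0.112, 0.0], [0.0, -0.0, -1.0]]
force: [0.4, -0.3, 0.1]
finger_gap: 0.0428
grip_force: 0.0
```

```bash
cat > seg.py <<'E'
from h import *
np.set_printoptions(precision=1,suppress=True)
def blobs(img,amin):
    p=cv2.GaussianBlur(img,(3,3),0).astype(float)
    m=((p[...,0]>1.3*p[...,2]+4)&(p[...,0]<150)&(p[...,0]>1.2*p[...,1])).astype(np.uint8)
    m=cv2.morphologyEx(m,cv2.MORPH_CLOSE,np.ones((5,5)))
    cs,_=cv2.findContours(m,cv2.RETR_EXTERNAL,cv2.CHAIN_APPROX_NONE)
    return [c[:,0,:] for c in cs if cv2.contourArea(c)>amin]
def rects(f,amin,s=None,z=.010):
    out=[]
    for c in blobs(f["pixels"],amin):
        w=np.array([1000*at(f,p,z,s)[:2] for p in c],np.float32)
        (cx,cy),(a,b),ang=cv2.minAreaRect(w)
        if a<b: a,b,ang=b,a,ang+90
        out.append((round(cx,1),round(cy,1),round(a,1),round(b,1),round((ang+90)%180-90,1)))
    return out
E
python3 w.py k1
python3 - <<'E'
from seg import *
f0=pickle.load(open("fr0.pkl","rb"))["top"][1]
print(*rects(f0,60),sep="\n");print()
f=grab_frame("top");print(*rects(f,60),sep="\n");print()
s,w=pickle.load(open("k1.pkl","rb"));print(*rects(w,300,s),sep="\n")
cv2.imwrite("pics/mix.png",np.hstack([cv2.resize(f["pixels"],(400,300)),cv2.resize(w["pixels"],(400,300))])[:,:,::-1])
E
```

```text
[ 0.46882605 -0.16129685  0.13269895] 6.448422833121155 0.04276086108926881 30.4 [ 0.42829867 -0.34926372  0.10341965] 0.0
(124.7, -690.0, 181.3, 118.9, -9.7)
(332.6, -417.0, 60.9, 49.0, -44.6)
(440.6, -261.0, 61.9, 36.1, -37.3)
(438.9, -392.6, 60.5, 46.1, 41.1)
(469.8, -159.2, 59.1, 56.3, -47.5)
(602.4, -257.9, 60.2, 30.9, 41.2)
(634.8, -135.9, 61.8, 52.7, 12.3)
(759.5, 275.2, 122.7, 91.8, 81.2)
(1151.8, 523.2, 280.3, 55.5, 87.9)

(124.7, -689.9, 181.3, 119.1, -9.7)
(332.6, -417.1, 61.1, 48.6, -44.4)
(439.0, -392.6, 60.5, 46.0, 41.1)
(645.6, -122.5, 74.4, 38.8, -32.6)
(759.6, 275.0, 122.8, 91.6, 81.3)
(1151.8, 523.0, 280.5, 55.5, 87.9)

(336.3, -439.1, 93.5, 28.8, 58.5)
(602.5, -244.1, 50.8, 26.3, 11.8)
(452.9, -272.5, 53.8, 34.9, 83.7)
(632.0, -137.1, 64.0, 54.5, 12.3)
(467.1, -160.9, 60.1, 59.9, 51.3)
```

View pics/mix.png

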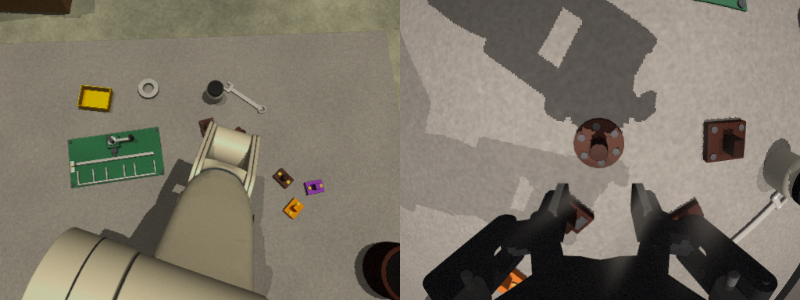

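arm_command:
  plan:
    - [[-1,0,-20,0],[-2,0,-50,0],[-2,0,-80,0],[-2,0,-104,0],[-2,0,-112,0],[-2,0,-112,0],[-2,0,-112,0],[-2,0,-112,0],[-2,0,-112,0],[-2,0,-112,0]]

```text
clock: 31.75
eef_pos: [0.4669, -0.1617, 0.021]
ee_rot: [[-0.112, 0.994, 0.0], [0.994, 0.112, -0.0], [-0.0, 0.0, -1.0]]
force: [0.1, -0.2, 0.4]
finger_gap: 0.0428
grip_force: 0.0
```

arm_command:
  plan:
    - [[0,0,0,0],[0,0,0,0],[0,0,0,0],[0,0,0,0],[0,0,0,0],[0,0,0,0],[0,0,10,0],[0,0,30,0],[0,0,60,0],[0,0,80,0]]
  jaw: 1

```text
clock: 33.0
eef_pos: [0.4667, -0.1616, 0.102]
ee_rot: [[-0.112, 0.994, 0.0], [0.994, 0.112, -0.0], [-0.0, 0.0, -1.0]]
force: [0.2, -0.9, -3.4]
finger_gap: 0.0181
grip_force: 58.8
```

arm_command:
  plan:
    - [[4,30,0,0],[10,70,0,0],[16,115,0,0],[22,160,0,0],[28,205,0,0],[33,240,0,0],[35,255.7,0,0],[35,255.7,0,0],[35,255.7,-20,0],[35,255.7,-40,0]]

```text
clock: 34.25
eef_pos: [0.5016, 0.0928, 0.0605]
ee_rot: [[-0.111, 0.994, 0.0], [0.994, 0.111, -0.0], [-0.0, 0.0, -1.0]]
force: [0.1, 0.0, -2.5]
finger_gap: 0.018
grip_force: 58.9
```

arm_command:
  plan:
    - [[0,0,0,0],[0,0,-5,0],[0,0,-10,0],[0,0,-15,0],[0,0,-20,0],[0,0,-25,0],[0,0,-30,0],[0,0,-33,0],[0,0,-34.5,0],[0,0,-34.5,0]]

```text
clock: 35.5
eef_pos: [0.5016, 0.0941, 0.0271]
ee_rot: [[-0.112, 0.994, -0.0], [0.994, 0.112, -0.0], [-0.0, -0.0, -1.0]]
force: [-4.5, -0.3, 9.7]
finger_gap: 0.0178
grip_force: 60.3
```

arm_command:
  plan:
    - [[0,0,0,0],[0,0,0,0],[0,0,0,0],[0,0,20,0],[0,0,50,0],[0,0,85,0],[-5,-35,103,-9],[-12,-85,103,-18],[-20,-140,103,-27],[-30,-195,103,-36]]
  jaw: 0

```text
clock: 36.75
eef_pos: [0.4717, -0.1024, 0.1295]
ee_rot: [[0.498, 0.867, 0.001], [0.867, -0.498, -0.0], [0.0, 0.001, -1.0]]
force: [1.4, -0.7, 0.1]
finger_gap: 0.0428
grip_force: 0.0
```

arm_command:
  plan:
    - [[-10,-50,0,-8],[-20,-100,0,-8],[-30,-145,0,-8],[-34,-162,0,-8],[-34,-162,0,-8],[-34,-162,0,-8],[-34,-162,0,-8],[-34,-162,0,-8],[-34,-162,0,-8],[-34,-162,0,-8]]

```text
clock: 38.0
eef_pos: [0.4379, -0.2627, 0.1293]
ee_rot: [[0.61, 0.793, 0.0], [0.793, -0.61, -0.0], [-0.0, 0.0, -1.0]]
force: [0.3, 0.1, 0.1]
finger_gap: 0.0424
grip_force: 0.0
```

```bash
cat > k.py <<'E'
import sys
from seg import *
s=state();f=grab_frame("wrist");pickle.dump((s,f),open(sys.argv[1]+".pkl","wb"))
print(s["eef_pos"]*1000,np.degrees(np.arctan2(s["ee_rot"][1,1],s["ee_rot"][0,1])))
print("wrist",*rects(f,300,s),sep="\n")
print("top",*[r for r in rects(grab_frame("top"),60) if 350<r[0]<720 and abs(r[1])<440],sep="\n")
E
python3 k.py k2
```

```text
[ 437.9 -262.7  129.3] -37.56210730656479
wrist
(343.0, -406.6, 60.5, 26.0, -45.4)
(454.6, -391.9, 30.7, 27.9, 52.9)
(437.3, -262.2, 60.2, 38.4, -37.5)
(602.2, -261.4, 61.0, 42.8, 39.6)
top
(504.4, 96.8, 54.3, 54.0, -46.1)
(602.4, -257.9, 60.1, 30.9, 41.2)
(634.8, -135.9, 61.7, 52.8, 12.3)
```

arm_command:
  plan:
    - [[0,0,-20,0],[0,0,-50,0],[0,0,-80,0],[0,0,-102,0],[0,0,-108.3,0],[0,0,-108.3,0],[0,0,-108.3,0],[0,0,-108.3,0],[0,0,-108.3,0],[0,0,-108.3,0]]

```text
clock: 39.35
eef_pos: [0.4379, -0.263, 0.0212]
ee_rot: [[0.61, 0.792, 0.0], [0.792, -0.61, -0.0], [0.0, 0.0, -1.0]]
force: [-0.1, -0.1, 0.3]
finger_gap: 0.0431
grip_force: 0.0
```

arm_command:
  plan:
    - [[0,0,0,0],[0,0,0,0],[0,0,0,0],[0,0,0,0],[0,0,0,0],[0,0,0,0],[0,0,10,0],[0,0,30,0],[0,0,60,0],[0,0,80,0]]
  jaw: 1

```text
clock: 40.6
eef_pos: [0.4377, -0.2629, 0.1022]
ee_rot: [[0.61, 0.793, 0.0], [0.793, -0.61, -0.0], [0.0, 0.0, -1.0]]
force: [0.2, 0.3, -2.4]
finger_gap: 0.0149
grip_force: 58.7
```

arm_command:
  plan:
    - [[4,40,0,6],[9,90,0,12],[14,145,0,18],[19,200,0,24],[24,255,0,30],[29,310,0,36],[34,365,0,42],[39,420,0,44],[44,475,0,44],[46,510,0,44]]

```text
clock: 41.85
eef_pos: [0.4836, 0.2496, 0.1012]
ee_rot: [[-0.113, 0.994, 0.0], [0.994, 0.113, 0.0], [0.0, 0.0, -1.0]]
force: [0.9, -1.2, -4.2]
finger_gap: 0.0151
grip_force: 58.8
```

arm_command:
  plan:
    - [[0.3,4,0,0],[0.3,4,-10,0],[0.3,4,-25,0],[0.3,4,-40,0],[0.3,4,-50,0],[0.3,4,-55,0],[0.3,4,-55,0],[0.3,4,-55,0],[0.3,4,-55,0],[0.3,4,-55,0]]

```text
clock: 43.1
eef_pos: [0.4843, 0.2512, 0.0463]
ee_rot: [[-0.112, 0.994, 0.001], [0.994, 0.112, 0.0], [0.0, 0.001, -1.0]]
force: [-0.6, 0.1, -2.5]
finger_gap: 0.0148
grip_force: 58.8
```

arm_command:
  plan:
    - [[0,0,-4,0],[0,0,-8,0],[0,0,-12,0],[0,0,-15,0],[0,0,-17,0],[0,0,-19,0],[0,0,-19.5,0],[0,0,-19.5,0],[0,0,-19.5,0],[0,0,-19.5,0]]

```text
clock: 44.35
eef_pos: [0.4841, 0.2511, 0.0272]
ee_rot: [[-0.112, 0.994, 0.0], [0.994, 0.112, 0.0], [0.0, 0.0, -1.0]]
force: [-2.1, -1.5, 6.0]
finger_gap: 0.0149
grip_force: 60.0
```

arm_command:
  plan:
    - [[0,0,0,0],[0,0,0,0],[0,0,0,0],[0,0,20,0],[0,0,50,0],[0,0,85,0],[-2,-40,102,5],[-5,-90,102,10],[-8,-145,102,15],[-10,-200,102,20]]
  jaw: 0

```text
clock: 45.6
eef_pos: [0.4739, 0.0497, 0.1286]
ee_rot: [[-0.448, 0.894, 0.001], [0.894, 0.448, 0.0], [-0.0, 0.001, -1.0]]
force: [0.8, 0.8, 0.7]
finger_gap: 0.0428
grip_force: 0.0
```

arm_command:
  plan:
    - [[-2,-50,0,5],[-5,-100,0,10],[-9,-150,0,14.6],[-14,-200,0,14.6],[-19,-250,0,14.6],[-25,-300,0,14.6],[-29,-350,0,14.6],[-33,-400,0,14.6],[-37,-435,0,14.6],[-38,-445,0,14.6]]

```text
clock: 46.85
eef_pos: [0.4357, -0.3958, 0.1284]
ee_rot: [[-0.655, 0.756, 0.0], [0.756, 0.655, -0.0], [-0.001, 0.0, -1.0]]
force: [-0.3, -0.2, -1.5]
finger_gap: 0.0428
grip_force: 0.0
```

arm_command:
  plan:
    - [[0,0,0,0],[0,0,0,0],[0,0,0,0],[0,0,0,0],[0,0,0,0],[0,0,0,0],[0,0,0,0],[0,0,0,0],[0,0,0,0],[0,0,0,0]]

```text
clock: 48.1
eef_pos: [0.436, -0.3939, 0.1284]
ee_rot: [[-0.656, 0.755, -0.0], [0.755, 0.656, 0.0], [0.0, 0.0, -1.0]]
force: [0.2, -0.1, 0.2]
finger_gap: 0.0429
grip_force: 0.0
```

```bash
python3 k.py k3
```

```text
[ 436.  -393.9  128.4] 41.01310883572644
wrist
(602.2, -257.1, 75.0, 33.9, 36.4)
(436.3, -393.7, 60.1, 46.1, 42.5)
(334.5, -417.1, 34.5, 24.9, -9.8)
(606.9, -156.2, 58.5, 27.4, -39.1)
top
(449.5, -384.7, 44.2, 34.0, -48.5)
(490.0, 255.6, 57.6, 34.7, 7.4)
(504.4, 96.8, 54.2, 54.0, -46.1)
(602.4, -257.9, 60.2, 30.9, 41.2)
(634.8, -136.2, 61.8, 52.3, 12.4)
```

arm_command:
  plan:
    - [[0,0,-20,1],[0,0,-50,1],[0,0,-80,1],[0,0,-101,1],[0,0,-107.3,1],[0,0,-107.3,1],[0,0,-107.3,1],[0,0,-107.3,1],[0,0,-107.3,1],[0,0,-107.3,1]]

```text
clock: 49.45
eef_pos: [0.4362, -0.394, 0.0214]
ee_rot: [[-0.669, 0.743, 0.0], [0.743, 0.669, -0.0], [-0.0, 0.0, -1.0]]
force: [0.2, 0.6, -0.1]
finger_gap: 0.0429
grip_force: 0.0
```

arm_command:
  plan:
    - [[0,0,0,0],[0,0,0,0],[0,0,0,0],[0,0,0,0],[0,0,0,0],[0,0,0,0],[0,0,10,0],[0,0,30,0],[0,0,60,0],[0,0,80,0]]
  jaw: 1

```text
clock: 50.7
eef_pos: [0.4365, -0.3943, 0.1034]
ee_rot: [[-0.669, 0.743, 0.001], [0.743, 0.669, -0.001], [-0.002, 0.0, -1.0]]
force: [-0.2, -1.1, -2.6]
finger_gap: 0.0148
grip_force: 58.5
```

arm_command:
  plan:
    - [[3,40,0,-4],[7,90,0,-8],[11,145,0,-12],[15,200,0,-16],[19,255,0,-20],[23,310,0,-24],[27,365,0,-28],[31,420,0,-32],[35,475,0,-35.6],[38,530,0,-35.6]]

```text
clock: 51.95
eef_pos: [0.4743, 0.1381, 0.102]
ee_rot: [[-0.111, 0.994, 0.001], [0.994, 0.111, 0.0], [0.0, 0.001, -1.0]]
force: [-0.2, -0.3, -3.3]
finger_gap: 0.0144
grip_force: 58.7
```

arm_command:
  plan:
    - [[2,50,0,0],[4,100,0,0],[4.5,150,0,0],[4.5,165,0,0],[4.5,165,0,0],[4.5,165,0,0],[4.5,165,0,0],[4.5,165,0,0],[4.5,165,0,0],[4.5,165,0,0]]

```text
clock: 53.2
eef_pos: [0.4786, 0.3009, 0.1012]
ee_rot: [[-0.111, 0.994, -0.0], [0.994, 0.111, -0.0], [-0.0, -0.0, -1.0]]
force: [0.1, 0.5, -2.8]
finger_gap: 0.0151
grip_force: 58.7
```

arm_command:
  plan:
    - [[0,0,-15,0],[0,0,-30,0],[0,0,-45,0],[0,0,-53,0],[0,0,-58,0],[0,0,-63,0],[0,0,-68,0],[0,0,-72,0],[0,0,-74.3,0],[0,0,-74.3,0]]

```text
clock: 54.45
eef_pos: [0.4786, 0.3011, 0.0274]
ee_rot: [[-0.112, 0.994, 0.0], [0.994, 0.112, 0.0], [0.0, 0.0, -1.0]]
force: [-1.5, -1.8, 2.8]
finger_gap: 0.0144
grip_force: 59.6
```

arm_command:
  plan:
    - [[0,0,0,0],[0,0,0,0],[0,0,0,0],[0,0,20,0],[0,0,50,0],[0,0,85,0],[5,-40,102,2],[15,-90,102,4],[35,-140,102,6],[55,-190,102,6]]
  jaw: 0

```text
clock: 55.7
eef_pos: [0.5344, 0.1097, 0.1305]
ee_rot: [[-0.216, 0.976, 0.002], [0.976, 0.216, 0.0], [-0.0, 0.002, -1.0]]
force: [1.2, 0.4, -0.9]
finger_gap: 0.0428
grip_force: 0.0
```

arm_command:
  plan:
    - [[20,-50,0,0],[40,-100,0,0],[60,-150,0,0],[80,-200,0,0],[98,-248,0,0],[98,-248,0,0],[98,-248,0,0],[98,-248,0,0],[98,-248,0,0],[98,-248,0,0]]

```text
clock: 56.95
eef_pos: [0.6315, -0.1361, 0.129]
ee_rot: [[-0.216, 0.976, -0.0], [0.976, 0.216, 0.0], [0.0, -0.0, -1.0]]
force: [0.1, -0.2, -0.7]
finger_gap: 0.0426
grip_force: 0.0
```

```bash
python3 k.py k4
```

```text
[ 631.5 -136.1  129. ] 12.478775587494226
wrist
(323.5, -426.8, 96.1, 61.4, 45.2)
(619.7, -248.5, 36.8, 19.7, 89.4)
(631.8, -137.0, 60.3, 53.9, 12.5)
top
(505.4, 99.4, 56.4, 50.3, -26.7)
(602.4, -258.2, 61.1, 30.2, 36.5)
```

arm_command:
  plan:
    - [[0.3,-0.9,-20,0],[0.3,-0.9,-50,0],[0.3,-0.9,-80,0],[0.3,-0.9,-101,0],[0.3,-0.9,-107.8,0],[0.3,-0.9,-107.8,0],[0.3,-0.9,-107.8,0],[0.3,-0.9,-107.8,0],[0.3,-0.9,-107.8,0],[0.3,-0.9,-107.8,0]]

```text
clock: 58.3
eef_pos: [0.632, -0.1378, 0.0214]
ee_rot: [[-0.215, 0.977, 0.0], [0.977, 0.215, -0.0], [-0.0, 0.0, -1.0]]
force: [-0.2, 0.6, -0.6]
finger_gap: 0.0427
grip_force: 0.0
```

arm_command:
  plan:
    - [[0,0,0,0],[0,0,0,0],[0,0,0,0],[0,0,0,0],[0,0,0,0],[0,0,0,0],[0,0,10,0],[0,0,30,0],[0,0,60,0],[0,0,80,0]]
  jaw: 1

```text
clock: 59.55
eef_pos: [0.6325, -0.1379, 0.1034]
ee_rot: [[-0.215, 0.977, 0.002], [0.977, 0.215, -0.0], [-0.001, 0.002, -1.0]]
force: [0.1, -0.1, -3.7]
finger_gap: 0.0147
grip_force: 58.7
```

arm_command:
  plan:
    - [[-15,35,0,-2],[-32,75,0,-4],[-50,120,0,-6],[-70,165,0,-6],[-90,210,0,-6],[-110,255,0,-6],[-127,300,0,-6],[-141.8,334.5,0,-6],[-141.8,334.5,0,-6],[-141.8,334.5,0,-6]]

```text
clock: 60.8
eef_pos: [0.4903, 0.1966, 0.1015]
ee_rot: [[-0.112, 0.994, 0.001], [0.994, 0.112, 0.0], [-0.0, 0.001, -1.0]]
force: [0.1, -0.1, -2.5]
finger_gap: 0.0149
grip_force: 58.8
```

arm_command:
  plan:
    - [[-0.3,0,-15,0],[-0.3,0,-30,0],[-0.3,0,-45,0],[-0.3,0,-53,0],[-0.3,0,-58,0],[-0.3,0,-63,0],[-0.3,0,-68,0],[-0.3,0,-72,0],[-0.3,0,-74.5,0],[-0.3,0,-74.5,0]]

```text
clock: 62.05
eef_pos: [0.4897, 0.1967, 0.0272]
ee_rot: [[-0.112, 0.994, 0.0], [0.994, 0.112, 0.0], [0.0, 0.0, -1.0]]
force: [-2.7, -0.7, 4.6]
finger_gap: 0.0149
grip_force: 60.0
```

arm_command:
  plan:
    - [[0,0,0,0],[0,0,0,0],[0,0,0,0],[0,0,20,0],[0,0,50,0],[0,0,85,0],[5,-40,102,5],[15,-90,102,10],[27,-140,102,15],[39,-190,102,20]]
  jaw: 0

```text
clock: 63.3
eef_pos: [0.5291, 0.0052, 0.1288]
ee_rot: [[-0.448, 0.894, 0.001], [0.894, 0.448, -0.0], [-0.0, 0.001, -1.0]]
force: [1.2, 0.4, 0.6]
finger_gap: 0.0425
grip_force: 0.0
```

arm_command:
  plan:
    - [[12,-50,0,5],[25,-100,0,10],[40,-150,0,14.6],[55,-200,0,14.6],[65,-245,0,14.6],[71,-266,0,14.6],[71,-266,0,14.6],[71,-266,0,14.6],[71,-266,0,14.6],[71,-266,0,14.6]]

```text
clock: 64.55
eef_pos: [0.5998, -0.2582, 0.1287]
ee_rot: [[-0.657, 0.754, -0.0], [0.754, 0.657, 0.0], [0.0, -0.0, -1.0]]
force: [0.5, 0.1, 0.2]
finger_gap: 0.0425
grip_force: 0.0
```

```bash
python3 k.py k5
```

```text
[ 599.8 -258.2  128.7] 41.0866626386088
wrist
(600.5, -259.8, 60.2, 35.5, 40.0)
(348.1, -401.5, 61.6, 17.8, -40.3)
top
(488.9, 250.3, 153.2, 62.1, -82.6)
```

arm_command:
  plan:
    - [[-1.8,1.2,-20,0],[-1.8,1.2,-50,0],[-1.8,1.2,-80,0],[-1.8,1.2,-101,0],[-1.8,1.2,-107.5,0],[-1.8,1.2,-107.5,0],[-1.8,1.2,-107.5,0],[-1.8,1.2,-107.5,0],[-1.8,1.2,-107.5,0],[-1.8,1.2,-107.5,0]]

```text
clock: 65.9
eef_pos: [0.5981, -0.2581, 0.0214]
ee_rot: [[-0.656, 0.755, 0.0], [0.755, 0.656, -0.0], [-0.0, 0.0, -1.0]]
force: [0.3, -0.3, -0.3]
finger_gap: 0.0429
grip_force: 0.0
```

arm_command:
  plan:
    - [[0,0,0,0],[0,0,0,0],[0,0,0,0],[0,0,0,0],[0,0,0,0],[0,0,0,0],[0,0,10,0],[0,0,30,0],[0,0,60,0],[0,0,80,0]]
  jaw: 1

```text
clock: 67.15
eef_pos: [0.5985, -0.2584, 0.1034]
ee_rot: [[-0.656, 0.755, 0.002], [0.755, 0.656, -0.001], [-0.002, 0.001, -1.0]]
force: [0.8, -0.4, -1.6]
finger_gap: 0.0144
grip_force: 58.6
```

arm_command:
  plan:
    - [[-10,35,0,-4],[-22,80,0,-8],[-34,130,0,-12],[-46,180,0,-16],[-58,230,0,-20],[-70,280,0,-24],[-82,330,0,-28],[-94,380,0,-32],[-102.5,404.5,0,-34.6],[-102.5,404.5,0,-34.6]]

```text
clock: 68.4
eef_pos: [0.495, 0.148, 0.1017]
ee_rot: [[-0.115, 0.993, 0.001], [0.993, 0.115, 0.0], [0.0, 0.001, -1.0]]
force: [0.7, 0.4, -2.8]
finger_gap: 0.0145
grip_force: 58.6
```

```bash
python3 w.py k6
python3 - <<'E'
from h import *
im=cv2.imread("pics/k6.png");t=grab_frame("top");crop(t,80,150,215,250,3,"/tmp/a.png")
a=cv2.imread("/tmp/a.png");im=cv2.resize(im,(394,296));im=np.vstack([im,np.zeros((300-296,394,3),np.uint8)])
cv2.imwrite("pics/mix2.png",np.hstack([a,im]))
E
```

```text
[0.49501093 0.14795832 0.10172786] 6.600485671150659 0.014478634223156683 68.4 [ 0.72041396  0.44381535 -2.75021996] 58.57974350452423
```

View pics/mix2.png

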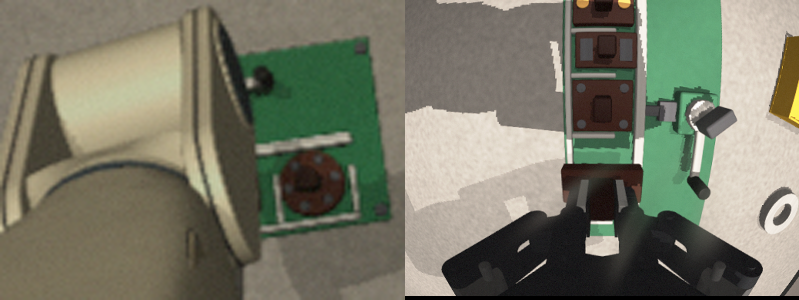

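arm_command:
  plan:
    - [[0,0,0,0],[0,0,-15,0],[0,0,-30,0],[0,0,-45,0],[0,0,-55,0],[0,0,-55,0],[0,0,-55,0],[0,0,-55,0],[0,0,-55,0],[0,0,-55,0]]

```text
clock: 69.75
eef_pos: [0.4956, 0.1464, 0.0463]
ee_rot: [[-0.112, 0.994, 0.001], [0.994, 0.112, 0.0], [0.0, 0.001, -1.0]]
force: [0.6, 0.5, -1.2]
finger_gap: 0.0147
grip_force: 58.6
```

arm_command:
  plan:
    - [[0,0.7,0,0],[0,0.7,-4,0],[0,0.7,-8,0],[0,0.7,-12,0],[0,0.7,-15,0],[0,0.7,-17,0],[0,0.7,-18.5,0],[0,0.7,-19.5,0],[0,0.7,-19.5,0],[0,0.7,-19.5,0]]

```text
clock: 71.0
eef_pos: [0.4955, 0.1471, 0.0273]
ee_rot: [[-0.112, 0.994, 0.0], [0.994, 0.112, 0.0], [0.0, 0.0, -1.0]]
force: [-2.6, -1.2, 6.2]
finger_gap: 0.0148
grip_force: 59.8
```

arm_command:
  plan:
    - [[0,0,0,0],[0,0,0,0],[0,0,0,0],[0,0,20,0],[0,0,60,0],[0,0,100,0],[10,-10,130,0],[20,-20,160,0],[30,-30,190,0],[30,-30,200,0]]
  jaw: 0

```text
clock: 72.25
eef_pos: [0.5268, 0.1169, 0.2282]
ee_rot: [[-0.111, 0.994, 0.003], [0.994, 0.111, 0.001], [0.0, 0.003, -1.0]]
force: [-0.5, -0.2, -0.4]
finger_gap: 0.043
grip_force: 0.0
```

arm_command:
  plan:
    - [[0,0,0,0],[0,0,0,0],[0,0,0,0],[0,0,0,0],[0,0,0,0],[0,0,0,0],[0,0,0,0],[0,0,0,0],[0,0,0,0],[0,0,0,0]]

```text
clock: 73.5
eef_pos: [0.5255, 0.1171, 0.2266]
ee_rot: [[-0.112, 0.994, 0.0], [0.994, 0.112, 0.0], [0.0, 0.0, -1.0]]
force: [-0.6, 0.3, -0.2]
finger_gap: 0.0428
grip_force: 0.0
```

```bash
python3 w.py k7
python3 - <<'E'
from h import *
s,f=pickle.load(open("k7.pkl","rb"))
crop(f,130,20,370,200,3.3,"pics/k7c.png")
E
```

```text
[0.52547049 0.11711514 0.22658331] 6.419372804912592 0.042806523020561975 73.5 [-0.58433163  0.26971296 -0.23507559] 0.0
```

View pics/k7c.png

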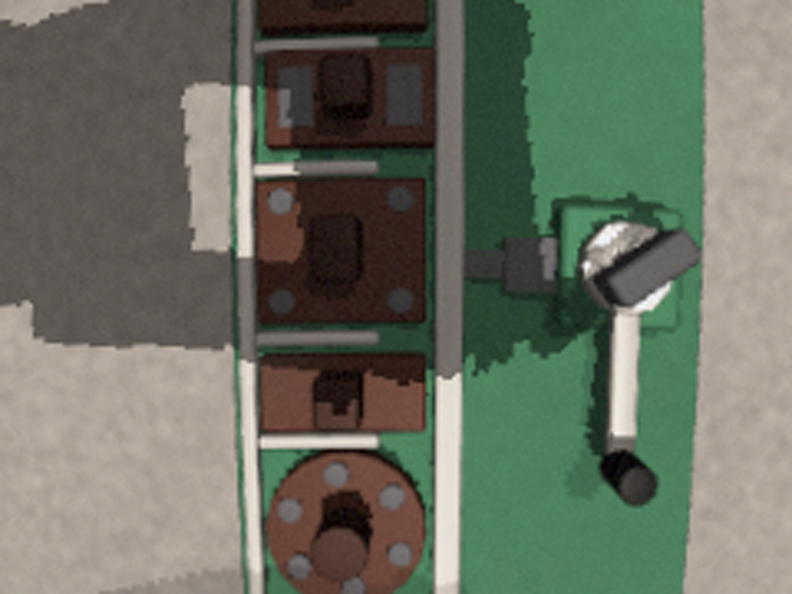

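```bash
python3 -c "
from rig import *
print(hand_in())"
```

```text
the job is handed in; nothing more can be done
None
```

The job is handed in: I loosened the nut, set the fence pointer in line with the brass index, and pressed the nut back against its stop. All five castings (cover, key, cap, shoe, bridge) lie lug up on the floors of their own pockets. I left the jar, bearing, spanner and tin alone, and the arm had used 73.5 of the 210 s.

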